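# Clamp the praline filling tube with the swing bolt

### The arm

A 6-joint arm with a two-finger parallel gripper is mounted at the origin on a cart in front of the work surface, level with it; the furniture and walls round the work are solid. World frame = base frame: x ahead of the robot, y to its left, z up, the work surface at z = 0. Lengths are in m, angles in rad, forces in N, time in s.
With the tool pointing down it reaches from about 0.425 to 0.95 m from the base axis. Payload 3.5 kg.
Tool frame: the origin (TCP) lies between the finger pads; the fingertips stand 14 mm ahead of it and the grasp point (between the pads) lies 5 mm behind it; z points along the fingers, y is the direction in which the jaws open and shut (so a half turn about z gives the same grasp; the last joint's range is limited). The gripper opens to 85 mm and grips with 20 to 120 N. Pads are 22 mm wide; open, the fingers measure 114 mm over their backs; the gripper's body (76 mm by 85 mm) begins 54 mm behind the grasp point. The pads swing forward as they close: fully open they stand 13 mm farther back than shut.
Start: joints at [-1.263, 0.286, 1.577, -0, 1.279, -0.15], TCP at [0.298, -0.605, 0.245] pointing down, gripper open.
Joint ranges: [-2.77, 2.77], [-0.9, 2.22], [0.21, 2.48], [-1.53, 4.67], [0.24, 2.81], [-2.84, 2.84]. Speed limits (rad/s): [2.79, 2.79, 3.14, 3.14, 3.14, 3.14].

### API

Orientations are given as a unit quaternion [x, y, z, w].
In Python, from plant import ctrl gives the robot as it stands. The module is installed in compiled form; this text tells all that it offers.
- The arm moves only by the tool servo_tool, never from a script. Its argument "increments" is text: rows parted by semicolons, each of 7 numbers parted by spaces: the turn, a rotation vector about the tool's x, y, z in rad, then the shift along the tool's x, y, z in cm, then the finger opening in cm, from 0 to 8.54. In form: ax ay az dx dy dz claw; .... A call has 1 to 10 rows; each row is the pose to reach, as a shift and turn from the pose commanded when the call began, along the tool's axes at that moment; what a row does not reach only later rows make up. A row lasts 1/12 s, in which the tool goes at most 41.7 mm and 7.16 degrees, less where a joint would pass 70% of its speed; a pose out of reach is approached as far as the arm can. A call with a gripper value outside its range is refused whole. The fingers move at their own pace and stop on an object; "grip_force" is the grip in N (left out, the last holds). Time passes only in rows, so rows that repeat a pose let the fingers close. It gives the time, the measured TCP pose, the force and the opening at its end, in the units of the state.
- ctrl.get_state(): the state, without advancing time (a new reading comes with each control period).
- ctrl.read_camera(name): name is "scene" or "top" or "wrist"; returns (picture, depth): 420x560x3 uint8, red, green, blue; 420x560 float32, m along the optical axis (not along the pixel's ray), 0 where there is no reading.
- ctrl.camera_info(name): a dict with "camera_matrix" (3x3 intrinsics, pixels), "world_to_cam" (4x4, takes a point from world to camera coordinates). Camera axes: x right, y down, z forward; pixel columns grow to the right and rows downward; lengths in m; the calibration is good to about 2 mm. The wrist camera is an equidistant fisheye: a pixel r from the principal point sees the ray r / f radians off the axis. A picture is of the moment at which its call begins: read the wrist's pose just before it. camera_info takes no time and is no camera call; for the wrist camera it gives the pose at the moment of the call.
- ctrl.sign_off(): hands the job in, once; it reports no verdict.
The state is a dict: "time": time; "qpos": joint angles; "dq": joint speeds; "joint_efforts": joint torques, N m; "eef_pos": TCP position; "tcp_rot": TCP orientation; "contact_force": force on the tool from outside, world axes, zero at the start; "wrist_torque": the same for the moment, N m; "opening": opening from 0.0 (shut) to 1.0 (fully open).
Only numpy, scipy, OpenCV 4.12 (cv2) and the standard library are available. Lean on these libraries where they do the work, as an engineer would, in place of code of your own. Each camera call takes 0.05 s, during which the arm holds its last target.

### The job

Close the tube clamp on the worktop over the praline filling tube: swing its hinged half over the tube and press it down, firmly but without crushing the thin tube, until the tube has sunk fully home in the clamp's rubber. Then pull out the sprung T-handle of the swing bolt, swing the bolt upright into the slot and let its round head down behind the lips so that it holds the half shut, without forcing the head against the lug. Leave the things round about where they are, and let go.

Things in the scene. Friction and masses are not known exactly. Their poses are not given: they have to be found in the camera images.
- saddle: Aluminium lower half of the clamp, fixed to the worktop. Origin on the worktop under the tube's middle; x across the tube towards the swing bolt, y along the tube, z up. Base plate 150 x 84 x 10 mm (x = -62 to 88). Tube axis about 55 mm up when home. Hinge of the upper half: along y at x = -36, z = 55 mm. Pivot of the swing bolt: along y at x = 59, z = 22 mm.
- tube: Thin steel filling tube, 40 mm across, 190 mm long, tapered nozzle at -y; origin mid-tube on its axis. It stands 3 to 11 mm above home and slides straight down only: the rubber grips it with about 14 N all the way. Home height differs up to 2 mm either way; only resistance rising well above 14 N shows it. Bedded by 20 N or more kept 0.2 s; over 45 N crushes it.
- cap: Hinged upper half, aluminium, 30 mm wide along y. Origin on the hinge axis; closed, its axes are parallel to the saddle's (x from hinge across the tube, z up). Half ring, outer radius 29 mm, about x = 36, z = 0; its rubber meets the tube at x = 36. Beyond it a flat lug 26 mm wide, 8 mm thick, x = 60 to 114, outer (upper) face at z = 9 mm, forked from x = 82 on.
- lug_top (a point): Point on the lug's outer face, cap frame x = 85, y = 0, z = 9 mm: a good place to push the half over and to press it down; a push here reaches the tube about 2.4 times as strong (2 to 2.8, as the fingertips bear nearer to or farther from the hinge), less 3 N of hinge friction; the tube slides from about 8 N here. Axes as cap.
- slot (a point): Middle of the bolt's seat in the lug's fork, on its outer face (cap frame x = 95, y = 0, z = 9 mm). The slot is 11 mm wide and open outwards; both fork ends bear a lip 3 mm high, at x = 108 to 114. Axes as cap.
- cap_pin (a point): Middle of the hinge pin of the upper half, on its axis; axes as cap. The half's opening angle (from the saddle's x to the cap's x, upwards) is 0 when closed over the home tube, up to 0.07 rad either way; 1.57 upright; starts at 1.5 to 1.95, leaning away from the bolt. Stiff hinge (0.12 N m): the half stays where it is left.
- bolt (a joint): Angle of the swing bolt: 0 upright in the slot (a stop), growing as it falls outwards towards the saddle's +x; starts 0.6 to 1.05. Friction keeps it where it is left.
- t_handle: Steel T-handle with round head, slides out along the swing bolt against a spring: 3 N at first, 0.35 N more per mm, stop at 26 mm. Origin on the bolt's pivot when not pulled; z out along the bolt, y along the bar. Head: disc 20 mm across, 6 mm high, underside at z = 36 mm; stem below 7 mm thick. Over 25 N between head and lug damages them.
- t_grip (a point): Centre of the T-handle's cross bar (52 mm from the bolt's pivot when not pulled); bar 16 mm thick, 40 mm long along y. Held across its ends it can turn between the fingers as the bolt swings (and may slip a little). Unpulled and upright the head's underside is 2 to 10 mm below the lug's face; pull out 17 to 22 mm to pass the lips. Axes as t_handle.
- choc_bar: Wrapped chocolate bar, 62 x 164 x 12 mm, lying on the worktop, origin under its middle. Bystander.
- ribbon_roll: Roll of ribbon lying flat, 64 mm across, 20 mm high, origin under its middle. Bystander.
- stamp: Wooden hand stamp, 30 x 46 x 60 mm, standing, origin under its middle. Bystander.

How it is judged:
On the way, in this order (a step that is already met when the one before it is completed fails the run):
1. the hinged half lies over the tube and presses it home in the rubber (20 N or more on the tube, kept 0.2 s) (angle between cap's own z axis and vertical below 0.15 rad and contact force between cap and tube above 20 N), for 0.2 s.
2. the swing bolt stands in the slot with its head sprung down on the lug inside the lips (value of joint bolt below 0.1 rad and contact force between t_handle and cap above 2 N and contact force between cap and tube above 2 N), for 0.2 s.
At the end, for the whole second after the job is handed in: The hinged half is down on the tube (angle below 0.12 rad) and bears on it (over 2 N), the swing bolt is upright in the slot (within 0.1 rad) with the T-handle's head pressing on the lug (over 2 N), and both are at rest (all of step 2 and angle between cap's own z axis and vertical below 0.12 rad and angular speed of cap below 0.05 rad/s and linear speed of t_handle below 0.02 m/s); the robot touches nothing.
It fails at once if the tube is crushed: the hinged half presses on it with more than 45 N (contact force between cap and tube above 45 N).
It fails at once if the head is forced against the lug with more than 25 N (contact force between t_handle and cap above 25 N).
It fails at once if the choc bar is moved by more than 20 mm (distance of choc_bar from where it was at the start of the episode above 0.02 m).
It fails at once if the ribbon roll is moved by more than 20 mm (distance of ribbon_roll from where it was at the start of the episode above 0.02 m).
It fails at once if the stamp is moved by more than 20 mm (distance of stamp from where it was at the start of the episode above 0.02 m).
It also fails if it takes over 67 s, if anything falls off the work surface, if the arm or the gripper's body presses on something with over 40 N, if the wrist force passes 120 N, or if a joint passes its speed limit or range.

## Working session

There is one attempt and no reset: what is moved stays moved. The work goes in short steps, Python scripts to look and compute and a tool call to move; the robot and the scene stay as the last step left them, time stands still between calls to the robot, and variables do not carry over. Pictures are saved under pics/ and viewed, and the job is handed in when it is done.

Besides the shell and the picture viewer there is one more tool, called after "Call:" in YAML: its name, and indented under it one key for each argument. servo_tool: Moves the arm, as the interface text tells. Its arguments: {"type":"object","properties":{"increments":{"type":"string"},"grip_force":{"type":"number"}},"required":["increments"]}

```bash
ls; mkdir -p pics; python3 - <<'E'
from plant import ctrl
import cv2,numpy as np
s=ctrl.get_state()
for k,v in s.items(): print(k,np.round(v,4))
for n in ["scene","top","wrist"]:
    i=ctrl.camera_info(n); print(n,np.round(i["camera_matrix"],1).tolist(),np.round(i["world_to_cam"],4).tolist())
    p,d=ctrl.read_camera(n); cv2.imwrite(f"pics/{n}0.png",p[:,:,::-1]); np.savez(f"{n}0.npz",p=p,d=d,K=i["camera_matrix"],T=i["world_to_cam"])
E
```

```text
pics
time 0.0
qpos [-1.263   0.2872  1.5782  0.      1.2786 -0.15  ]
dq [ 0.0013  0.0007 -0.0002 -0.      0.0016  0.0019]
joint_efforts [ 1.00000e-04 -4.05981e+01 -2.92626e+01 -2.00000e-04  5.90000e-03
  0.00000e+00]
eef_pos [ 0.2982 -0.6049  0.2439]
tcp_rot [ 9.739e-01  2.269e-01 -1.000e-04 -1.200e-03]
contact_force [ 1.0921  0.1128 -0.286 ]
wrist_torque [ 0.0419  0.0644 -0.0044]
opening 0.999
scene [[545.6, 0.0, 280.6], [0.0, 545.6, 214.5], [0.0, 0.0, 1.0]] [[0.4194, -0.9076, 0.0156, -0.2612], [-0.4319, -0.2147, -0.876, 0.3178], [0.7984, 0.3607, -0.4821, 1.0567], [0.0, 0.0, 0.0, 1.0]]
top [[410.0, 0.0, 281.1], [0.0, 410.0, 211.0], [0.0, 0.0, 1.0]] [[-0.0044, -1.0, 0.0049, -0.0124], [-0.9889, 0.0036, -0.1487, 0.5936], [0.1487, -0.0055, -0.9889, 1.1562], [0.0, 0.0, 0.0, 1.0]]
wrist [[325.2, 0.0, 277.0], [0.0, 325.2, 211.5], [0.0, 0.0, 1.0]] [[0.4418, -0.8971, -0.0023, -0.6751], [-0.853, -0.4209, 0.3085, -0.0391], [-0.2778, -0.1344, -0.9512, 0.3797], [0.0, 0.0, 0.0, 1.0]]
```

View pics/scene0.png

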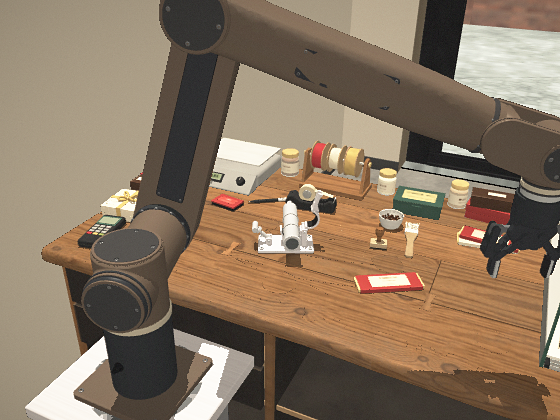

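View pics/top0.png

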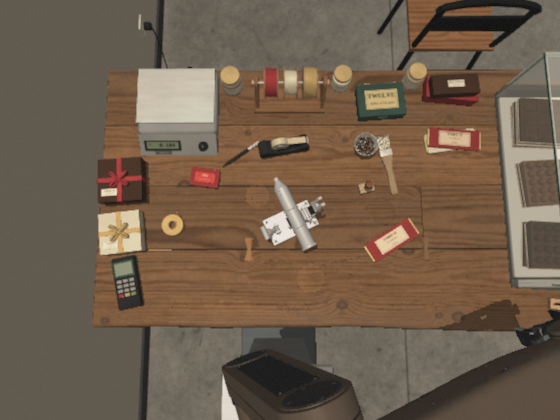

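View pics/wrist0.png

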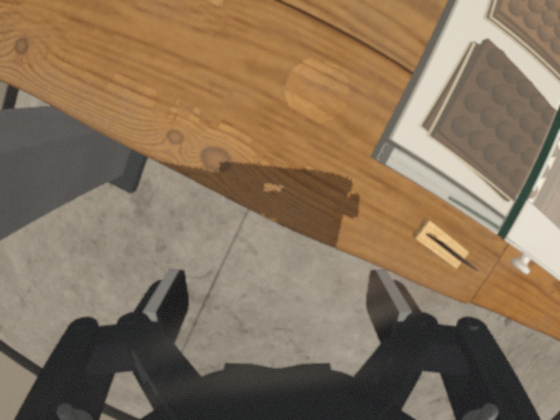

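The scene view shows the clamp near (290,230). In the top view it is near (293,217), and the nozzle points up-left at (279,183).

```bash
cat > h.py <<'E'
import numpy as np,cv2
def load(n):
    z=np.load(n+".npz"); return z["p"],z["d"],z["K"],z["T"]
def world(d,K,T):
    v,u=np.mgrid[:d.shape[0],:d.shape[1]]
    c=np.stack([(u-K[0,2])/K[0,0]*d,(v-K[1,2])/K[1,1]*d,d],-1)
    return (c-T[:3,3])@T[:3,:3]
def crop(p,u0,u1,v0,v1,f,name):
    cv2.imwrite(name,cv2.resize(p[v0:v1,u0:u1,::-1],None,fx=f,fy=f,interpolation=cv2.INTER_CUBIC))
E
python3 - <<'E'
from h import *
for n,b in [("top0",(250,340,170,260)),("scene0",(240,350,175,265))]:
    p,d,K,T=load(n)
    crop(p,*b,6,f"pics/{n}c.png")
    W=world(d,K,T)
    if n=="top0":
        print((W[b[2]:b[3]:3,b[0]:b[1]:3,2]*1000).round().astype(int))
E
```

```text
[[  -4   -5   -1   -3   -1   -3   -3   -6   -4   -1   -1    0    0 1232
    -4   -4   -1   -2    1    0   -1   -3    0   -3    1   -2   -1   -3
     1    4]
 [  -3   -1   -3    0    0   -5    1    1   -7    0    0   -3   -3    1
     1    1   -5    1   -5   -5   -5    1   -3   -1    2   -3   -2    0
     0   -3]
 [  -4   -1   -1   -2    3    6   -3   -7   -1   -2   -1    5    2    0
     1    0   -1    2    2   -3   -3    3    0   -2   -5   -3    0   -1
    -2   -2]
 [  -2    1   -2    0   -3    0   -2    2   65   67   -2    2   -4   -2
    -2   -3   -2    0   -2   -1   -3   -6   -2    2    3   -5    0    2
     2    0]
 [   2    0    1   -4   -3   -4    0   -2    0   71   72    0   -1    1
     0   -4   -2   -1    0    0    2   -4   -3    1   -1   -3   -2    0
     1    1]
 [   0   -4    0    2   -2    2   -1    0   -4   73   78   77   -2    1
    -4    2   -2    4   -4    1    1    2   -2   -4    1    2   -4    0
    -5    2]
 [   3    1   -3    0    0    2   -1   -1   -2   74   82   84   81   -1
    -4   -2    1   -4   -3   -4   -1   -2   -2    2   -2    0   -3   -1
    -5   -1]
 
[... 2910 characters left out ...]
 -3   65   71   81   87   84   58    2    2   -3    0    0
    -3    2]
 [  -3   -2   -3   -2   -5    0    0    0   -4   -2   -2   -1    1    1
    -5    2   -1   -4   76   81   64    1   -1   -1   -1    1   -6    0
    -6   -7]
 [  -4   -6   -3   -2   -3   -4 1232   -2   -5   -1   -2    2   -1   -2
    -2    0   -2    0   -2   -3    3    1    0   -3   -1    2    0    1
    -6    0]
 [  -2   -5    3   -2    5   -2   -3    2    3   -1    1   -2   -1    6
    -3   -2   -5   -6   -1   -1    1    1    0   -4   -7   -2   -2    1
    -1   -2]
 [  -6   -5   -4   -4    0   -3   -2   -4   -1   -1   -4   -2   -4   -2
     0   -1   -4   -1    0   -1    0    0   -2   -2    0   -1    1   -7
     2    2]]
```

```bash
true
```

```text
(no output)
```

View pics/top0c.png

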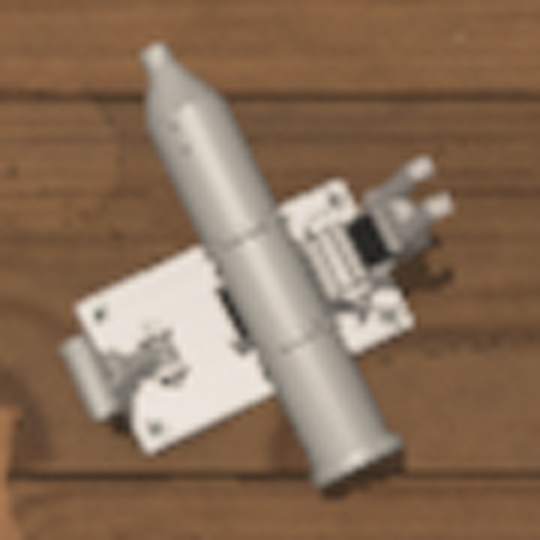

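View pics/scene0c.png

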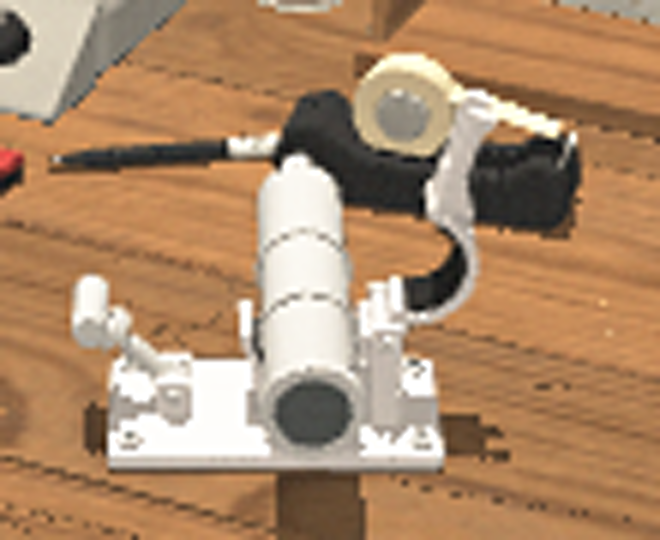

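```bash
cat >> h.py <<'E'
def cast(uv,K,T,z):
    u,v=uv; r=np.array([(u-K[0,2])/K[0,0],(v-K[1,2])/K[1,1],1]); R=T[:3,:3]; o=-R.T@T[:3,3]; d=R.T@r
    return o+d*(z-o[2])/d[2]
def proj(X,K,T):
    c=np.asarray(X)@T[:3,:3].T+T[:3,3]; return np.stack([c[...,0]/c[...,2]*K[0,0]+K[0,2],c[...,1]/c[...,2]*K[1,1]+K[1,2]],-1)
E
python3 - <<'E'
from h import *
p,d,K,T=load("top0")
for c in [(75,303),(153,455),(412,325),(340,180)]:
    print("plate",cast((250+(c[0]+.5)/6-.5,170+(c[1]+.5)/6-.5),K,T,.010).round(4))
W=world(d,K,T)
m=np.zeros(d.shape,bool); m[165:262,245:345]=1
m&=(d>0)
X=W[m]
# tube
t=X[(X[:,2]>.066)&(X[:,2]<.09)]
vx,vy,x0,y0=cv2.fitLine(t[:,:2].astype(np.float32),cv2.DIST_HUBER,0,.003,.003).ravel()
print("tube line",vx,vy,x0,y0,np.degrees(np.arctan2(vy,vx)),len(t))
# handle
hh=X[(X[:,2]>.05)&(X[:,2]<.08)&(X[:,1]>0.03)&(X[:,0]<.55)]
print(hh.round(3)[:60:3])
print(X[(X[:,2]>.11)&(X[:,2]<.2)].round(3)[::3])
# scene
p,d,K,T=load("scene0")
for c in [(108,465),(443,465)]:
    print("sc plate",cast((240+(c[0]+.5)/6-.5,175+(c[1]+.5)/6-.5),K,T,.00).round(4))
E
```

```text
plate [0.5714 0.0422 0.01  ]
plate [0.4953 0.0034 0.01  ]
plate [ 0.5597 -0.1263  0.01  ]
plate [ 0.6335 -0.0913  0.01  ]
tube line 0.904814 0.425807 0.58250105 -0.0480779 25.201754 1053
[[0.548 0.035 0.061]
 [0.544 0.037 0.064]
 [0.542 0.046 0.066]
 [0.542 0.037 0.064]
 [0.539 0.043 0.06 ]
 [0.539 0.034 0.065]
 [0.536 0.04  0.064]
 [0.536 0.032 0.066]
 [0.533 0.034 0.064]
 [0.53  0.037 0.064]
 [0.527 0.037 0.065]
 [0.525 0.037 0.059]
 [0.522 0.035 0.061]
 [0.519 0.032 0.064]]
[[ 0.613 -0.115  0.164]
 [ 0.61  -0.112  0.164]
 [ 0.611 -0.12   0.16 ]
 [ 0.61  -0.11   0.151]
 [ 0.608 -0.118  0.16 ]
 [ 0.607 -0.108  0.149]
 [ 0.606 -0.118  0.154]
 [ 0.606 -0.108  0.144]
 [ 0.607 -0.1    0.117]
 [ 0.604 -0.106  0.137]
 [ 0.605 -0.097  0.115]
 [ 0.603 -0.104  0.126]
 [ 0.597 -0.125  0.162]
 [ 0.602 -0.1    0.118]
 [ 0.599 -0.107  0.133]
 [ 0.599 -0.115  0.132]
 [ 0.594 -0.122  0.163]
 [ 0.595 -0.131  0.158]
 [ 0.599 -0.105  0.119]
 [ 0.597 -0.112  0.127]
 [ 0.593 -0.118  0.156]
 [ 0.592 -0.125  0.161]
 [ 0.597 -0.1    0.113]
 [ 0.595 -0.107  0.124]
 [ 0.592 -0.114  0.141]
 [ 0.59  -0.12   0.157]
 [ 0.594 -0.103  0.114]
 [ 0.591 -0.109  0.13 ]
 [ 0.589 -0.116  0.143]
 [ 0.592 -0.103  0.112]
 [ 0.59  -0.11   0.122]
 [ 0.586 -0.116  0.144]
 [ 0.588 -0.108  0.116]
 [ 0.585 -0.114  0.136]
 [ 0.585 -0.108  0.117]
 [ 0.585 -0.116  0.119]
 [ 0.582 -0.11   0.12 ]
 [ 0.58  -0.108  0.113]]
sc plate [0.4981 0.01   0.    ]
sc plate [ 0.5641 -0.1241  0.    ]
```

Call:
servo_tool:
  increments: "0 0 -0.12 2.9 -2.6 -0.6 0; 0 0 -0.24 5.8 -5.2 -1.2 0; 0 0 -0.36 8.7 -7.9 -1.8 0; 0 0 -0.48 11.6 -10.5 -2.4 0; 0 0 -0.6 14.5 -13.1 -3 0; 0 0 -0.72 17.4 -15.7 -3 0; 0 0 -0.84 20.4 -18.4 -3 0"
  grip_force: 40

```text
time: 0.73
eef_pos: [0.4004, -0.3487, 0.2757]
tcp_rot: [0.795, 0.606, 0.0, 0.0]
contact_force: [0.6, 0.0, -0.4]
opening: 0.007
```

```bash
cat > tgt.py <<'E'
import numpy as np
from scipy.spatial.transform import Rotation as R
YAW=np.radians(115.2); O=np.array([.5705,-.0547,0])
Rs=R.from_euler('z',YAW); Rt=Rs*R.from_euler('x',np.pi)
def s2w(p): return O+Rs.apply(np.asarray(p)/1000)
def w2s(p): return Rs.inv().apply(np.asarray(p)-O)*1000
def inc(p,st=None):
    from plant import ctrl
    st=st or ctrl.get_state()
    r=R.from_quat(st["tcp_rot"]); rel=r.inv()*Rt
    return np.round(rel.as_rotvec(),3), np.round(r.inv().apply(s2w(p)-st["eef_pos"])*100,2)
def show():
    from plant import ctrl
    st=ctrl.get_state(); print("t",round(st["time"],2),"saddle tcp",w2s(st["eef_pos"]).round(1),"F",np.round(st["contact_force"],1),"op",round(st["opening"],3),"rot err",inc([0,0,0],st)[0],np.round(st["qpos"],2))
E
python3 -c "
from tgt import *
show(); print(inc([-110,0,200]))"
```

```text
t 0.73 saddle tcp [-193.5  279.1  275.7] F [ 0.6  0.  -0.4] op 0.007 rot err [ 0.001  0.001 -0.708] [-0.91 -0.06  1.9   0.    1.3  -0.64]
(array([ 0.001,  0.001, -0.708]), array([24.49, 15.78,  7.57]))
```

Call:
servo_tool:
  increments: "0 0 -0.09 3.06 1.97 0 0; 0 0 -0.18 6.12 3.94 0.5 0; 0 0 -0.27 9.18 5.91 1 0; 0 0 -0.36 12.24 7.89 2 0; 0 0 -0.45 15.3 9.86 3.5 0; 0 0 -0.54 18.4 11.8 5 0; 0 0 -0.63 21.4 13.8 6.5 0; 0 0 -0.708 24.5 15.8 7.6 0; 0 0 -0.708 24.5 15.8 7.6 0"

```text
time: 1.48
eef_pos: [0.6199, -0.1519, 0.1951]
tcp_rot: [0.535, 0.845, 0.001, -0.003]
contact_force: [-0.7, -0.6, 0.0]
opening: -0.002
```

```bash
cat > pic.py <<'E'
import sys,cv2,numpy as np
from plant import ctrl
def pic(n,tag):
    i=ctrl.camera_info(n); p,d=ctrl.read_camera(n); np.savez(f"{n}{tag}.npz",p=p,d=d,K=i["camera_matrix"],T=i["world_to_cam"]); cv2.imwrite(f"pics/{n}{tag}.png",p[:,:,::-1]); return p
E
python3 -c "
from tgt import *; from pic import *; from h import *
show(); pic('wrist',1); crop(pic('scene',1),230,350,165,265,6,'pics/scene1c.png')"
```

```text
t 1.48 saddle tcp [-108.9   -3.3  195.1] F [-0.7 -0.6  0. ] op -0.002 rot err [-0.002 -0.005  0.003] [-0.4   0.25  1.71  0.    1.18 -0.84]
```

View pics/wrist1.png

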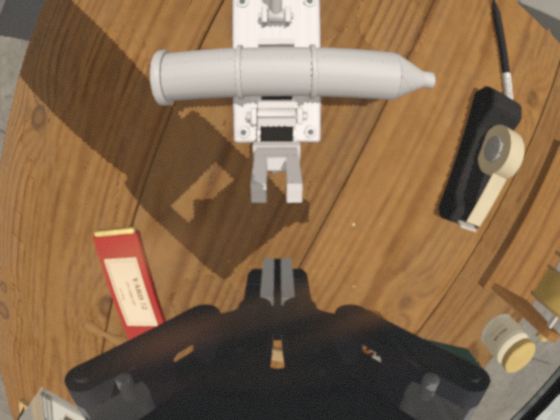

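View pics/scene1c.png

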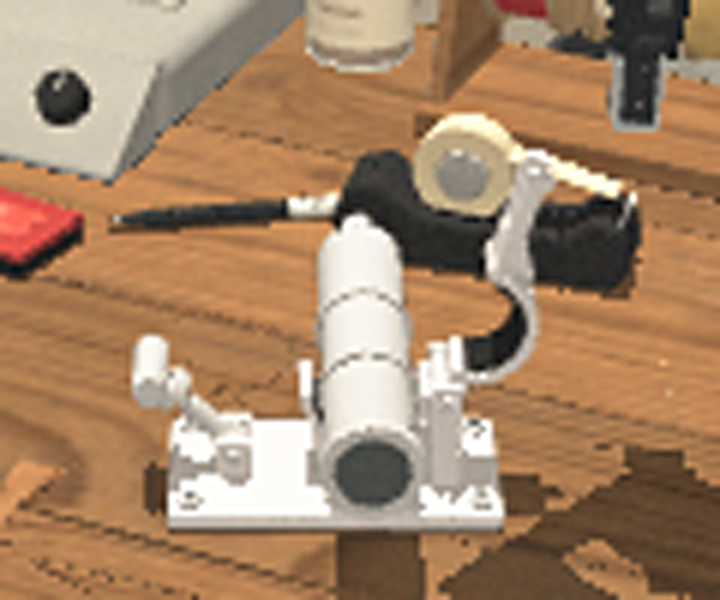

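```bash
cat >> h.py <<'E'
def fworld(d,K,T):
    v,u=np.mgrid[:d.shape[0],:d.shape[1]]
    a=(u-K[0,2])/K[0,0]; b=(v-K[1,2])/K[1,1]; th=np.hypot(a,b); s=np.where(th>1e-6,np.tan(th)/np.maximum(th,1e-6),1)
    c=np.stack([a*s*d,b*s*d,d],-1); return (c-T[:3,3])@T[:3,:3]
E
python3 - <<'E'
from h import *; from tgt import *
p,d,K,T=load("wrist1"); W=fworld(d,K,T); S=w2s(W.reshape(-1,3)).reshape(W.shape)
print("cam in saddle",w2s(-T[:3,:3].T@T[:3,3]).round(1))
ok=(d>0)
ok[255:]=0
def st(name,m):
    m=m&ok; print(name,m.sum(), [np.percentile(S[m][:,i],[1,10,50,90,99]).round(1) for i in range(3)])
z=S[...,2]; v,u=np.mgrid[:420,:560]; box=(u>225)&(u<330)&(v<210)
g=p.max(-1).astype(int)-p.min(-1)<45
st("plate",box&(z>6)&(z<14)&g&(p.min(-1)>120))
st("fork",box&(z>130)&(z<180)); st("tube",(v<110)&(u>150)&(u<400)&(z>66)&(z<100)&(abs(S[...,0])<40))
t=(z>70)&(z<100)&ok&(v<110)&(u>170)&(u<380)
X=S[t]; l=cv2.fitLine(X[:,:2].astype(np.float32),cv2.DIST_HUBER,0,1,.01).ravel(); print("tube dir",l)
st("bar",box&(v<30)&(z>40))
m=box&ok&(z>90)
X=S[m]; print("cap pts",X[::60].round(0).tolist())
E
```

```text
cam in saddle [-31.5  -3.8 323.1]
plate 4984 [array([-59.4, -50.1,  43.5,  73.6,  80.1]), array([-43.6, -38.6,  -1.3,  33.8,  38.8]), array([ 6.8,  7.9,  9. , 10.4, 13. ])]
fork 1562 [array([-77.9, -75. , -65.6, -59.9, -58.3]), array([-15.8, -14.1,  -3. ,   7.8,   9.5]), array([130.2, 131.6, 154.9, 162.5, 163.8])]
tube 11887 [array([-18.8, -15.3,  -1.3,  14.4,  19.2]), array([-95. , -76.4,  -1.9,  73.7,  89.7]), array([67.6, 73. , 80.6, 83.1, 85.6])]
tube dir [ 0.00697293 -0.9999757  -1.4591895  -1.9532963 ]Traceback (most recent call last):
  File "<stdin>", line 14, in <module>
  File "<stdin>", line 7, in st
    return _quantile_unchecked(
        a, q, axis, out, overwrite_input, method, keepdims, weights)
    return _ureduce(a,
                    func=_quantile_ureduce_func,
    ...<5 lines>...
                    overwrite_input=overwrite_input,
                    method=method)
    r = func(a, **kwargs)
    result = _quantile(arr,
                       quantiles=q,
    ...<2 lines>...
                       out=out,
                       weights=wgt)
    slices_having_nans = np.isnan(arr[-1, ...])
                                  ~~~^^^^^^^^^
IndexError: index -1 is out of bounds for axis 0 with size 0
```

```bash
sed -i 's/^YAW=.*/YAW=np.radians(115.5); O=np.array([.5733,-.0545,0])/' tgt.py; python3 -c "
from tgt import *
R0=R.from_euler('z',np.radians(115.2)); print(np.array([.5705,-.0547,0])+R0.apply([-.001,-.0027,0])); show()"
```

```text
[ 0.57336881 -0.05445522  0.        ]
t 1.58 saddle tcp [-110.6    2.9  197.7] F [ 0.2 -0.5  0.1] op -0.001 rot err [-0.002 -0.002 -0.008] [-0.41  0.25  1.71 -0.    1.18 -0.84]
```

Call:
servo_tool:
  increments: "0 0 0 0 0 1.7 0; 0 0 0 0 0 3.4 0; 0 0 0 1 0 3.4 0; 0 0 0 2 0 3.4 0; 0 0 0 2.8 0 3.4 0; 0 0 0 3.6 0 3.4 0; 0 0 0 4.4 0 3.4 0; 0 0 0 5.3 0 3.4 0"

```text
time: 2.25
eef_pos: [0.5964, -0.1086, 0.1672]
tcp_rot: [0.538, 0.843, 0.0, 0.002]
contact_force: [1.0, -0.7, 0.2]
opening: 0.004
```

```bash
python3 -c "
from tgt import *; from pic import *; from h import *
show(); pic('wrist',2); crop(pic('scene',2),230,350,165,265,6,'pics/scene2c.png')"
```

```text
t 2.25 saddle tcp [-58.8   2.5 167.2] F [ 1.  -0.7  0.2] op 0.004 rot err [ 0.002  0.003 -0.01 ] [-0.35  0.21  1.82 -0.    1.11 -0.78]
```

View pics/scene2c.png

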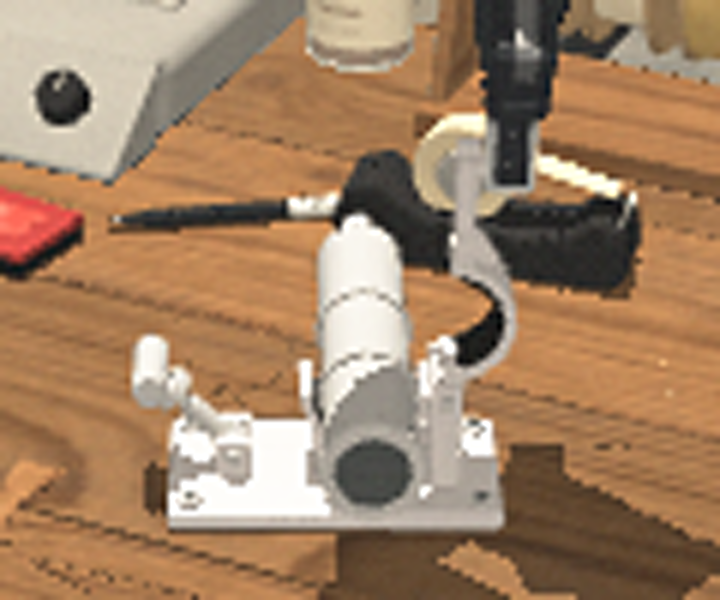

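Call:
servo_tool:
  increments: "0 0 0 0.85 0.1 0.1 0; 0 0 0 1.7 0.2 0.3 0; 0 0 0 2.6 0.25 0.4 0; 0 0 0 3.5 0.25 0.6 0; 0 0 0 4.3 0.25 0.9 0; 0 0 0 5.2 0.25 1.3 0; 0 0 0 6 0.25 1.8 0; 0 0 0 6.8 0.25 2.3 0; 0 0 0 7.3 0.25 2.8 0; 0 0 0 7.8 0.25 3.2 0"

```text
time: 3.18
eef_pos: [0.5647, -0.0362, 0.1324]
tcp_rot: [0.538, 0.843, 0.0, -0.0]
contact_force: [0.3, -0.5, 1.1]
opening: -0.001
```

```bash
python3 -c "
from tgt import *; from pic import *; from h import *
show(); pic('wrist',3); crop(pic('scene',3),230,350,165,265,6,'pics/scene3c.png')"
```

```text
t 3.18 saddle tcp [ 20.2  -0.2 132.4] F [ 0.3 -0.5  1.1] op -0.001 rot err [-0.    -0.001 -0.01 ] [-0.24  0.17  1.94  0.    1.04 -0.68]
```

View pics/scene3c.png

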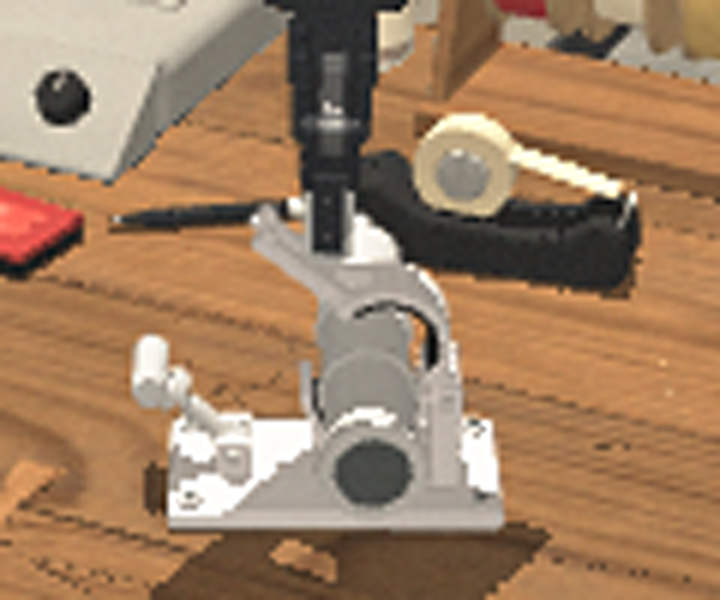

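View pics/wrist3.png

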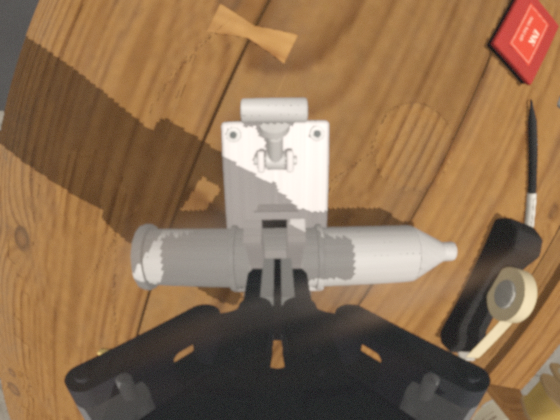

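Call:
servo_tool:
  increments: "0 0 0 0.5 0 0.5 0; 0 0 0 0.9 0 1.1 0; 0 0 0 1.2 0 1.5 0; 0 0 0 1.4 0 1.9 0; 0 0 0 1.6 0 2.3 0; 0 0 0 1.7 0 2.5 0"

```text
time: 3.78
eef_pos: [0.5577, -0.0213, 0.1075]
tcp_rot: [0.538, 0.843, -0.0, -0.001]
contact_force: [0.3, 0.8, 1.9]
opening: 0.002
```

Call:
servo_tool:
  increments: "0 0 0 0.1 0 0.2 0; 0 0 0 0.1 0 0.4 0"

```text
time: 3.95
eef_pos: [0.5576, -0.0206, 0.1041]
tcp_rot: [0.538, 0.843, -0.0, -0.0]
contact_force: [0.3, 0.2, 1.3]
opening: -0.005
```

Call:
servo_tool:
  increments: "0 0 0 0.1 0 0.2 0; 0 0 0 0.2 0 0.4 0"

```text
time: 4.12
eef_pos: [0.5569, -0.0191, 0.1003]
tcp_rot: [0.538, 0.843, -0.0, 0.0]
contact_force: [0.0, 0.3, 1.2]
opening: 0.0
```

Call:
servo_tool:
  increments: "0 0 0 0.1 0 0.15 0; 0 0 0 0.1 0 0.3 0"

```text
time: 4.28
eef_pos: [0.5566, -0.0181, 0.0974]
tcp_rot: [0.538, 0.843, -0.0, 0.0]
contact_force: [-1.8, -0.6, 6.0]
opening: -0.005
```

Call:
servo_tool:
  increments: "0 0 0 0.05 0 0.15 0; 0 0 0 0.05 0 0.15 0"

```text
time: 4.45
eef_pos: [0.5567, -0.0179, 0.097]
tcp_rot: [0.538, 0.843, -0.0, 0.0]
contact_force: [-2.5, -1.3, 5.3]
opening: -0.003
```

Call:
servo_tool:
  increments: "0 0 0 0 0 0.1 0; 0 0 0 0 0 0.15 0"

```text
time: 4.62
eef_pos: [0.5567, -0.0177, 0.0961]
tcp_rot: [0.538, 0.843, -0.0, 0.0]
contact_force: [-3.4, 0.5, 9.7]
opening: 0.0
```

Call:
servo_tool:
  increments: "0 0 0 0 0 0.1 0; 0 0 0 0 0 0.15 0"

```text
time: 4.78
eef_pos: [0.5565, -0.0173, 0.0946]
tcp_rot: [0.538, 0.843, 0.0, -0.0]
contact_force: [-3.8, 2.0, 10.0]
opening: 0.001
```

Call:
servo_tool:
  increments: "0 0 0 0.05 0 0.1 0; 0 0 0 0.05 0 0.15 0"

```text
time: 4.95
eef_pos: [0.5563, -0.0169, 0.093]
tcp_rot: [0.538, 0.843, 0.0, -0.0]
contact_force: [-4.3, 1.9, 9.5]
opening: -0.0
```

Call:
servo_tool:
  increments: "0 0 0 0.03 0 0.09 0; 0 0 0 0.05 0 0.18 0; 0 0 0 0.05 0 0.27 0"

```text
time: 5.2
eef_pos: [0.5559, -0.0162, 0.0903]
tcp_rot: [0.538, 0.843, 0.0, -0.001]
contact_force: [-4.3, 2.3, 8.7]
opening: -0.001
```

Call:
servo_tool:
  increments: "0 0 0 0.03 0 0.09 0; 0 0 0 0.05 0 0.18 0"

```text
time: 5.37
eef_pos: [0.5557, -0.0157, 0.0884]
tcp_rot: [0.538, 0.843, 0.0, -0.001]
contact_force: [-4.4, 2.0, 9.0]
opening: 0.005
```

Call:
servo_tool:
  increments: "0 0 0 0.03 0 0.09 0; 0 0 0 0.05 0 0.18 0"

```text
time: 5.53
eef_pos: [0.5555, -0.0154, 0.0865]
tcp_rot: [0.538, 0.843, 0.0, -0.0]
contact_force: [-3.5, 1.8, 8.1]
opening: 0.002
```

Call:
servo_tool:
  increments: "0 0 0 0.02 0 0.08 0; 0 0 0 0.03 0 0.15 0"

```text
time: 5.7
eef_pos: [0.5554, -0.0151, 0.085]
tcp_rot: [0.538, 0.843, 0.0, -0.001]
contact_force: [-3.1, 1.0, 9.2]
opening: 0.004
```

Call:
servo_tool:
  increments: "0 0 0 0.02 0 0.08 0; 0 0 0 0.03 0 0.15 0"

```text
time: 5.87
eef_pos: [0.5552, -0.0148, 0.0834]
tcp_rot: [0.538, 0.843, 0.0, -0.001]
contact_force: [-3.3, 2.0, 8.2]
opening: -0.001
```

Call:
servo_tool:
  increments: "0 0 0 0.02 0 0.06 0; 0 0 0 0.02 0 0.12 0"

```text
time: 6.03
eef_pos: [0.5552, -0.0146, 0.0822]
tcp_rot: [0.538, 0.843, 0.0, -0.001]
contact_force: [-2.7, 1.6, 7.2]
opening: 0.0
```

Call:
servo_tool:
  increments: "0 0 0 0.02 0 0.06 0; 0 0 0 0.02 0 0.12 0"

```text
time: 6.2
eef_pos: [0.555, -0.0144, 0.0809]
tcp_rot: [0.538, 0.843, 0.0, -0.001]
contact_force: [-2.6, 1.2, 8.2]
opening: -0.0
```

Call:
servo_tool:
  increments: "0 0 0 0.01 0 0.06 0; 0 0 0 0.01 0 0.12 0"

```text
time: 6.37
eef_pos: [0.555, -0.0143, 0.0801]
tcp_rot: [0.538, 0.843, 0.0, -0.001]
contact_force: [-4.9, 1.2, 12.1]
opening: -0.001
```

Call:
servo_tool:
  increments: "0 0 0 0.01 0 0.06 0; 0 0 0 0.01 0 0.12 0"

```text
time: 6.53
eef_pos: [0.5551, -0.0143, 0.0799]
tcp_rot: [0.538, 0.843, -0.0, -0.001]
contact_force: [-6.9, 2.1, 17.3]
opening: 0.001
```

Call:
servo_tool:
  increments: "0 0 0 0 0 0.05 0; 0 0 0 0 0 0.1 0"

```text
time: 6.7
eef_pos: [0.5552, -0.0143, 0.0797]
tcp_rot: [0.538, 0.843, -0.0, -0.001]
contact_force: [-9.4, 2.1, 20.8]
opening: 0.001
```

```bash
python3 -c "
from tgt import *
show()"
```

```text
t 6.7 saddle tcp [44.1 -0.9 79.7] F [-9.4  2.1 20.8] op 0.001 rot err [-0.001 -0.002 -0.01 ] [-0.21  0.22  1.98  0.    0.94 -0.64]
```

Call:
servo_tool:
  increments: "0 0 0 0 0 -0.1 0; 0 0 0 0 0 -0.1 0; 0 0 0 0 0 -0.1 0"

```text
time: 6.95
eef_pos: [0.555, -0.0142, 0.0798]
tcp_rot: [0.538, 0.843, 0.0, -0.001]
contact_force: [-6.6, 1.2, 13.4]
opening: -0.001
```

Call:
servo_tool:
  increments: "0 0 0 0 0 0 0; 0 0 0 0 0 0 0; 0 0 0 0 0 0 0; 0 0 0 0 0 -1 0; 0 0 0 0 0 -4 0; 0 0 0 1 0 -8 3; 0 0 0 2 0 -8 6.5; 0 0 0 3 0 -8 6.5; 0 0 0 3 0 -8 6.5; 0 0 0 3 0 -8 6.5"

```text
time: 7.78
eef_pos: [0.541, 0.0131, 0.1557]
tcp_rot: [0.537, 0.843, -0.001, -0.001]
contact_force: [0.7, -0.3, 0.1]
opening: 0.708
```

```bash
python3 -c "
from tgt import *; from pic import *; from h import *
show(); pic('wrist',4); crop(pic('scene',4),230,350,165,265,6,'pics/scene4c.png')"
```

```text
t 7.78 saddle tcp [ 74.9   0.  155.7] F [ 0.7 -0.3  0.1] op 0.708 rot err [-0.002 -0.001 -0.009] [-0.16  0.09  1.98 -0.    1.08 -0.6 ]
```

View pics/wrist4.png

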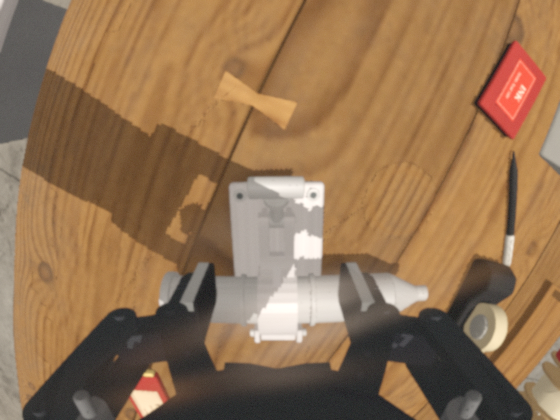

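View pics/scene4c.png

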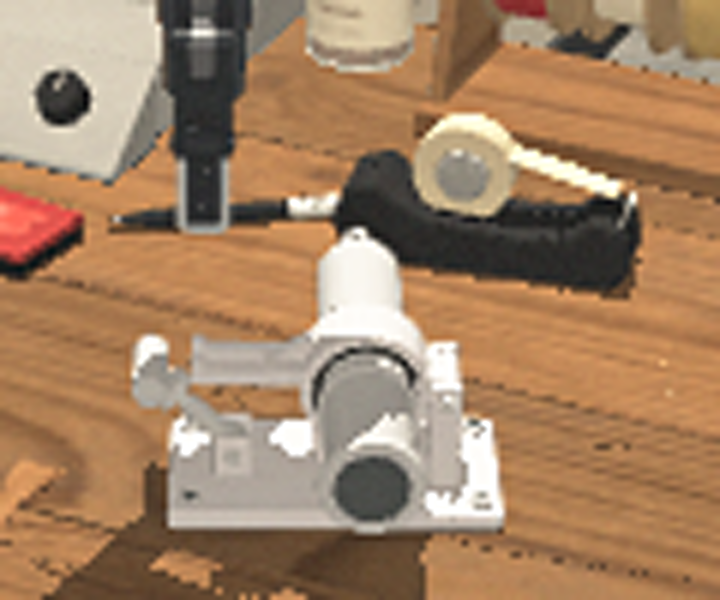

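The wrist view shows the half lying flat over the tube, with its slot near (278,240). The T-bar is at (275,187). Next I measure the bar.

```bash
python3 - <<'E'
from h import *; from tgt import *
p,d,K,T=load("wrist4"); W=fworld(d,K,T); S=w2s(W.reshape(-1,3)).reshape(W.shape)
v,u=np.mgrid[:420,:560]
m=(u>240)&(u<312)&(v>165)&(v<212)&(d>0)&(S[...,2]>45)
X=S[m]; print(m.sum()); 
b=X[X[:,0]>85]
for i in range(3): print(np.percentile(b[:,i],[1,5,25,50,75,95,99]).round(1))
for v0 in range(174,208,3): print(v0,S[v0,250:304:6].round(0).astype(int).tolist())
m=(u>255)&(u<300)&(v>212)&(v<268)&(d>0)&(S[...,2]>45); X=S[m]; 
A=np.c_[X[:,0],np.ones(len(X))]; print("lug z fit",np.linalg.lstsq(A,X[:,2],rcond=None)[0],X.min(0),X.max(0),np.median(X,0))
m=(v>265)&(v<330)&(u>140)&(u<420)&(d>0)&(S[...,2]>60); X=S[m];print("tube top",np.percentile(X[:,2],[50,90,95,98]))
E
```

```text
1483
[ 85.5  86.8  94.3  99.1 103.  105.6 105.9]
[-18.6 -16.6  -8.3   0.1   9.1  17.6  19.5]
[52.9 54.4 61.4 63.7 64.8 65.8 66.4]
174 [[96, 24, -1], [96, 18, 0], [96, 13, -1], [96, 8, 0], [96, 2, -1], [96, -3, 0], [96, -8, -1], [96, -14, -2], [96, -19, -1]]
177 [[105, 19, 57], [106, 14, 58], [106, 10, 59], [106, 6, 59], [106, 1, 60], [106, -3, 59], [106, -7, 60], [106, -11, 59], [106, -15, 59]]
180 [[105, 18, 62], [104, 14, 62], [104, 10, 61], [104, 6, 62], [104, 1, 63], [104, -3, 62], [104, -7, 62], [104, -11, 63], [104, -15, 62]]
183 [[103, 18, 64], [102, 14, 63], [102, 10, 63], [102, 6, 63], [102, 1, 63], [103, -3, 65], [103, -7, 64], [103, -11, 65], [102, -15, 64]]
186 [[101, 18, 65], [100, 14, 64], [101, 10, 64], [101, 6, 64], [100, 1, 64], [101, -3, 66], [100, -7, 64], [101, -11, 65], [100, -15, 64]]
189 [[99, 18, 64], [99, 14, 65], [99, 10, 65], [98, 6, 64], [98, 2, 65], [98, -3, 64], [99, -7, 65], [99, -11, 66], [98, -15, 65]]
192 [[97, 18, 66], [97, 14, 66], [96, 10, 64], [96, 6, 65], [97, 1, 67], [97, -3, 66], [96, -7, 65], [96, -11, 65], [96, -15, 63]]
195 [[94, 18, 64], [
[... 151 characters left out ...]
, 61], [91, 6, 61], [91, 2, 60], [91, -3, 61], [91, -7, 61], [91, -11, 60], [90, -16, 59]]
201 [[74, 23, 10], [74, 18, 9], [74, 13, 8], [87, 6, 54], [87, 2, 54], [87, -3, 54], [87, -7, 55], [73, -13, 8], [74, -19, 10]]
204 [[71, 24, 9], [71, 18, 8], [71, 13, 10], [85, 6, 55], [85, 2, 57], [85, -3, 56], [84, -7, 53], [71, -13, 9], [71, -19, 9]]
207 [[68, 24, 9], [68, 18, 9], [69, 13, 10], [82, 6, 53], [83, 2, 57], [82, -3, 55], [68, -8, 10], [68, -13, 9], [68, -19, 9]]
lug z fit [ 0.06606133 61.62012194] [ 29.93284888 -14.41307581  45.75164653] [80.25872642 14.84273303 70.56918341] [ 5.63363242e+01 -4.97801602e-02  6.54658217e+01]
tube top [ 83.41069962 193.54803778 196.9507311  199.58518029]
```

Call:
servo_tool:
  increments: "0 0 0 1.2 0 2 6.3; 0 0 0 2.3 -0.05 4 6.3; 0 0 0 2.3 -0.05 6.5 6.3; 0 0 0 2.3 -0.05 8.5 6.3; 0 0 0 2.3 -0.05 10 6.3; 0 0 0 2.3 -0.05 10.5 6.3; 0 0 0 2.3 -0.05 10.5 6.3"

```text
time: 8.47
eef_pos: [0.5304, 0.033, 0.0497]
tcp_rot: [0.538, 0.843, -0.001, -0.002]
contact_force: [-0.4, -0.5, 0.0]
opening: 0.738
```

```bash
python3 -c "
from tgt import *; from pic import *; from h import *
show(); pic('wrist',5); crop(pic('scene',5),230,350,165,265,6,'pics/scene5c.png')"
```

```text
t 8.47 saddle tcp [97.5  1.  49.7] F [-0.4 -0.5  0. ] op 0.738 rot err [-0.004 -0.003 -0.011] [-0.13  0.23  2.05 -0.    0.87 -0.56]
```

View pics/wrist5.png

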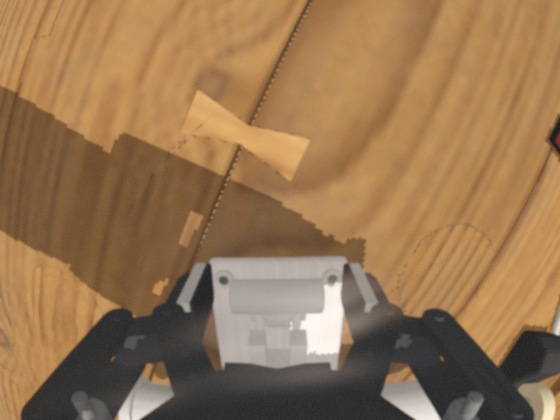

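View pics/scene5c.png

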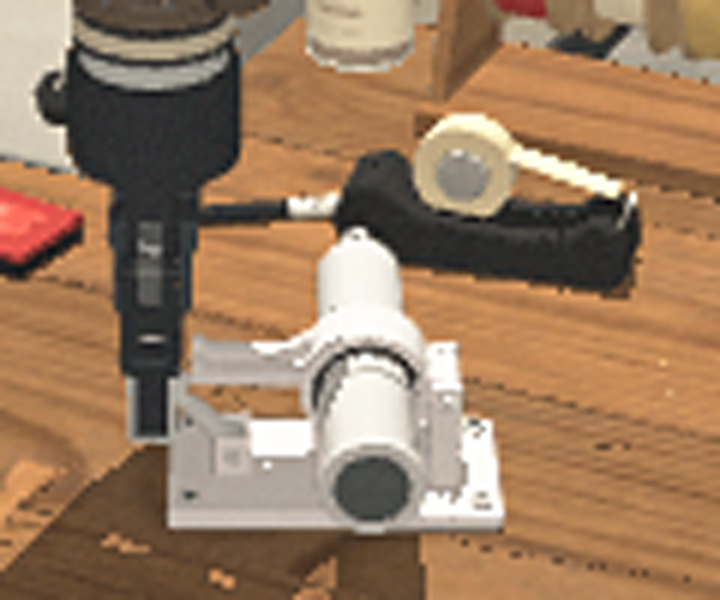

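Call:
servo_tool:
  increments: "0 0 0 0 0 0 5; 0 0 0 0 0 0 4.2; 0 0 0 0 0 0 3.6; 0 0 0 0 0 0 3.5; 0 0 0 0 0 0 3.5; 0 0 0 0 0 0 3.5; 0 0 0 0 0 0 3.5"
  grip_force: 50

```text
time: 9.15
eef_pos: [0.5311, 0.033, 0.053]
tcp_rot: [0.537, 0.843, -0.001, -0.001]
contact_force: [-5.3, -0.4, 3.6]
opening: 0.457
```

```bash
python3 -c "
from tgt import *; from pic import *; from h import *
show(); pic('wrist',6)"
```

```text
t 9.15 saddle tcp [97.1  0.4 53. ] F [-5.3 -0.4  3.6] op 0.457 rot err [-0.003 -0.    -0.009] [-0.13  0.22  2.05 -0.    0.87 -0.56]
```

View pics/wrist6.png

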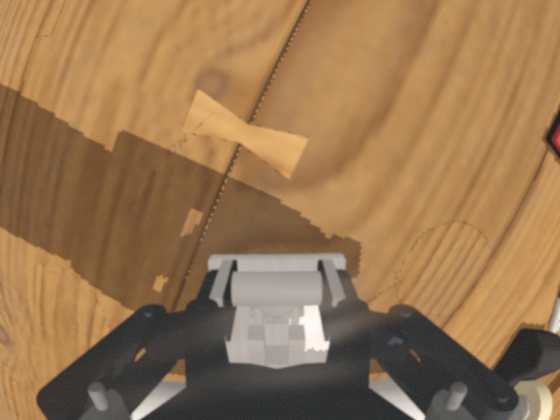

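Call:
servo_tool:
  increments: "0 0 0 0.2 0 -0.3 3.5; 0 0 0 0.5 0 -0.6 3.5; 0 0 0 0.8 0 -0.9 3.5; 0 0 0 1.1 0 -1.2 3.5; 0 0 0 1.3 0 -1.4 3.5; 0 0 0 1.6 0 -1.6 3.5; 0 0 0 1.6 0 -1.6 3.5"

```text
time: 9.78
eef_pos: [0.5247, 0.0465, 0.0677]
tcp_rot: [0.537, 0.844, -0.002, 0.001]
contact_force: [-0.4, -7.4, -7.2]
opening: 0.453
```

```bash
cat > chk.py <<'E'
import sys
from tgt import *; from pic import *; from h import *
from plant import ctrl
tag=sys.argv[1]; st=ctrl.get_state(); show(); print("F saddle",Rs.inv().apply(st["contact_force"]).round(1))
t=w2s(st["eef_pos"])+[1.2,0,4.5]; r=t-[59,0,22]; print("L",np.hypot(r[0],r[2]).round(1),"theta",np.arctan2(r[0],r[2]).round(3))
crop(pic('scene',tag),230,350,165,265,6,f'pics/scene{tag}c.png')
E
python3 chk.py 7
```

```text
t 9.78 saddle tcp [112.1   0.4  67.7] F [-0.4 -7.4 -7.2] op 0.453 rot err [-0.002  0.003 -0.008] [-0.1   0.19  2.06 -0.    0.9  -0.54]
F saddle [-6.5  3.5 -7.2]
L 74.0 theta 0.824
```

View pics/scene7c.png

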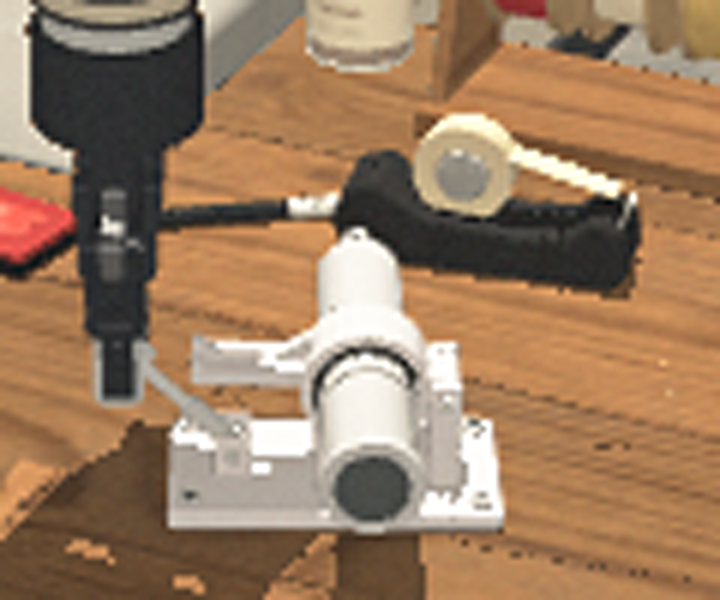

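Call:
servo_tool:
  increments: "0 0 0 -0.35 0 -0.35 3.5; 0 0 0 -0.65 0 -0.65 3.5; 0 0 0 -0.95 0 -0.9 3.5; 0 0 0 -1.25 0 -1.1 3.5; 0 0 0 -1.55 0 -1.3 3.5; 0 0 0 -1.88 0 -1.5 3.5; 0 0 0 -2.2 0 -1.68 3.5; 0 0 0 -2.55 0 -1.85 3.5; 0 0 0 -2.9 0 -2 3.5; 0 0 0 -2.9 0 -2 3.5"

```text
time: 10.67
eef_pos: [0.5369, 0.021, 0.088]
tcp_rot: [0.538, 0.843, -0.001, -0.001]
contact_force: [-5.4, -2.1, -11.4]
opening: 0.454
```

```bash
python3 chk.py 8
```

```text
t 10.67 saddle tcp [83.9  0.4 88. ] F [ -5.4  -2.1 -11.4] op 0.454 rot err [-0.002 -0.001 -0.01 ] [-0.15  0.18  2.02 -0.    0.95 -0.58]
F saddle [  0.4   5.8 -11.4]
L 75.2 theta 0.354
```

View pics/scene8c.png

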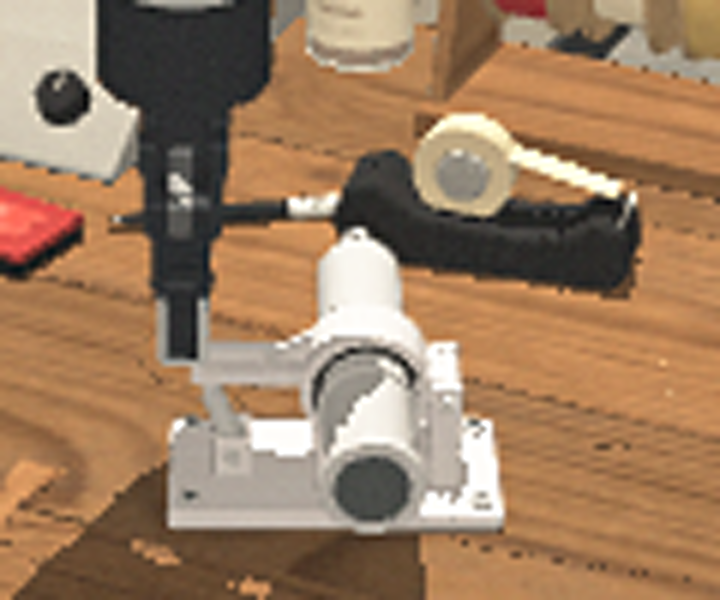

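Call:
servo_tool:
  increments: "0 0 0 -0.35 0 -0.1 3.5; 0 0 0 -0.75 0 -0.22 3.5; 0 0 0 -1.1 0 -0.3 3.5; 0 0 0 -1.5 0 -0.37 3.5; 0 0 0 -1.85 0 -0.42 3.5; 0 0 0 -2.2 0 -0.44 3.5; 0 0 0 -2.5 0 -0.45 3.5; 0 0 0 -2.5 0 -0.45 3.5"

```text
time: 11.38
eef_pos: [0.5472, -0.0008, 0.0924]
tcp_rot: [0.538, 0.843, -0.0, -0.002]
contact_force: [-5.4, 0.8, -9.9]
opening: 0.457
```

```bash
python3 chk.py 9; python3 -c "
from pic import *; pic('wrist',9)"
```

```text
t 11.38 saddle tcp [59.7  0.4 92.4] F [-5.4  0.8 -9.9] op 0.457 rot err [-0.002 -0.003 -0.011] [-0.19  0.19  2.    0.    0.96 -0.62]
F saddle [ 3.1  4.5 -9.9]
L 74.9 theta 0.026
```

View pics/scene9c.png

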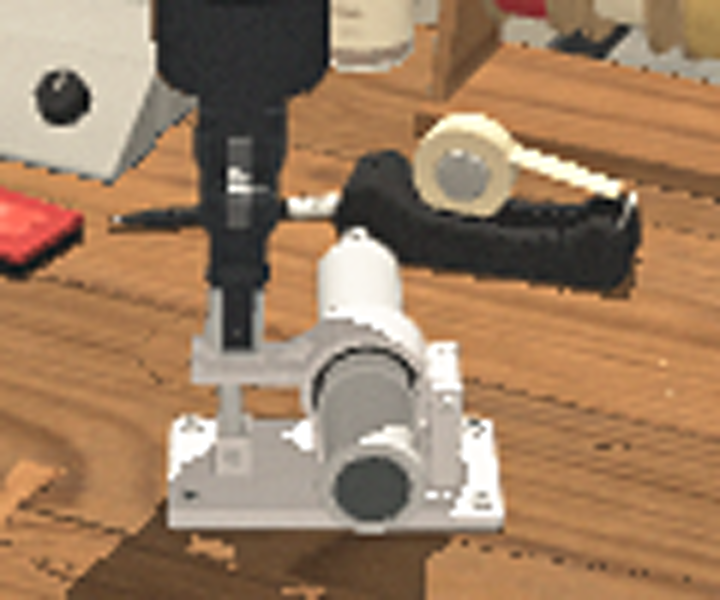

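View pics/wrist9.png

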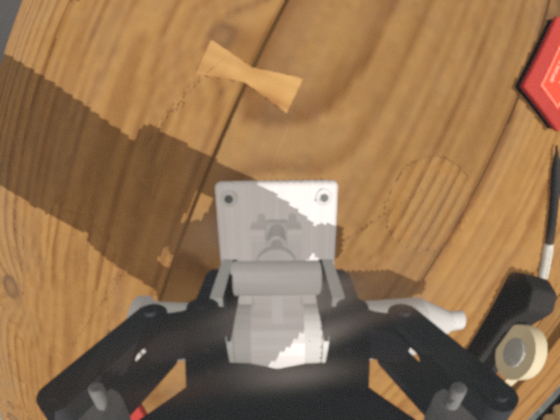

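Call:
servo_tool:
  increments: "0 0 0 -0.15 0 0 3.5; 0 0 0 -0.25 0 0 3.5; 0 0 0 -0.25 0 0 3.5"

```text
time: 11.73
eef_pos: [0.548, -0.0024, 0.0923]
tcp_rot: [0.538, 0.843, 0.0, -0.002]
contact_force: [-6.5, 3.2, -10.4]
opening: 0.453
```

```bash
python3 chk.py 10
```

```text
t 11.73 saddle tcp [57.9  0.4 92.3] F [ -6.5   3.2 -10.4] op 0.453 rot err [-0.002 -0.004 -0.01 ] [-0.19  0.19  2.    0.    0.96 -0.63]
F saddle [  5.7   4.5 -10.4]
L 74.8 theta 0.002
```

Call:
servo_tool:
  increments: "0 0 0 0 0 0.2 3.5; 0 0 0 0 0 0.4 3.5; 0 0 0 0 0 0.6 3.5; 0 0 0 0 0 0.8 3.5; 0 0 0 0 0 1 3.5; 0 0 0 0 0 1 3.5"

```text
time: 12.28
eef_pos: [0.5482, -0.0027, 0.0829]
tcp_rot: [0.538, 0.843, -0.0, -0.002]
contact_force: [-7.8, 1.5, -6.9]
opening: 0.454
```

```bash
python3 chk.py 11
```

```text
t 12.28 saddle tcp [57.6  0.3 82.9] F [-7.8  1.5 -6.9] op 0.454 rot err [-0.002 -0.003 -0.01 ] [-0.19  0.21  2.    0.    0.94 -0.63]
F saddle [ 4.7  6.4 -6.9]
L 65.4 theta -0.004
```

View pics/scene11c.png

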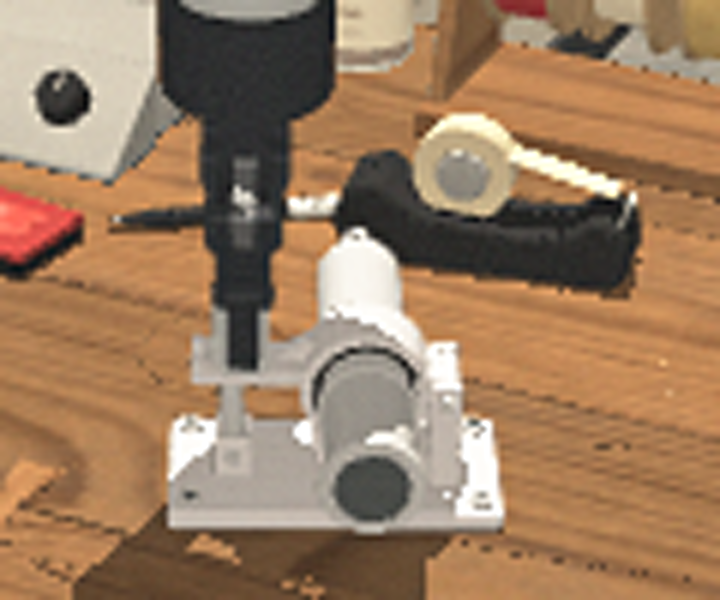

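Call:
servo_tool:
  increments: "0 0 0 0 0 0.15 3.5; 0 0 0 0 0 0.3 3.5; 0 0 0 0 0 0.3 3.5"

```text
time: 12.58
eef_pos: [0.5484, -0.0027, 0.0819]
tcp_rot: [0.538, 0.843, -0.0, -0.003]
contact_force: [-12.4, 3.9, 2.7]
opening: 0.453
```

Call:
servo_tool:
  increments: "0 0 0 0 0 0.1 3.5; 0 0 0 0 0 0.1 3.5"

```text
time: 12.75
eef_pos: [0.5484, -0.0027, 0.0816]
tcp_rot: [0.538, 0.843, -0.001, -0.003]
contact_force: [-14.3, 3.0, 6.6]
opening: 0.449
```

Call:
servo_tool:
  increments: "0 0 0 0 0 -0.15 3.5; 0 0 0 0 0 -0.15 3.5"

```text
time: 12.92
eef_pos: [0.5483, -0.0027, 0.0822]
tcp_rot: [0.538, 0.843, -0.0, -0.002]
contact_force: [-10.6, 2.5, 0.0]
opening: 0.449
```

```bash
python3 chk.py 12; cat > bar.py <<'E'
import sys
from pic import *; from h import *; from tgt import *
tag=sys.argv[1]; pic('wrist',tag)
p,d,K,T=load("wrist"+tag); W=fworld(d,K,T); S=w2s(W.reshape(-1,3)).reshape(W.shape)
v,u=np.mgrid[:420,:560]; m=(u>225)&(u<330)&(d>0)&(S[...,0]>30)&(S[...,0]<90)&(abs(S[...,1])<17)
b=S[m&(S[...,2]>60)]
for x0 in range(36,86,2):
    q=b[(b[:,0]>=x0)&(b[:,0]<x0+2)]
    if len(q): print(x0+1,len(q),"z med",np.median(q[:,2]).round(1),"max",np.percentile(q[:,2],95).round(1),"absy<12 ",np.median(q[abs(q[:,1])>7][:,2]).round(1) if (abs(q[:,1])>7).any() else None)
crop(p,200,350,200,380,4,f"pics/wrist{tag}c.png")
E
python3 bar.py 12
```

```text
t 12.92 saddle tcp [57.5  0.3 82.2] F [-10.6   2.5   0. ] op 0.449 rot err [-0.003 -0.003 -0.01 ] [-0.19  0.21  2.    0.    0.94 -0.63]
F saddle [6.9 8.5 0. ]
L 64.7 theta -0.005
37 160 z med 64.9 max 71.3 absy<12  64.7
39 184 z med 65.0 max 70.2 absy<12  64.8
41 194 z med 64.9 max 68.5 absy<12  64.8
43 53 z med 65.0 max 65.7 absy<12  65.1
55 5 z med 84.8 max 85.0 absy<12  84.8
57 117 z med 86.5 max 87.6 absy<12  86.7
59 181 z med 88.2 max 89.0 absy<12  88.2
61 267 z med 88.9 max 89.6 absy<12  88.9
63 327 z med 89.3 max 90.1 absy<12  89.1
65 809 z med 89.9 max 156.0 absy<12  89.4
67 4608 z med 150.4 max 160.3 absy<12  147.8
69 973 z med 85.6 max 158.1 absy<12  85.6
71 726 z med 81.5 max 85.5 absy<12  82.0
73 552 z med 149.9 max 156.1 absy<12  150.9
75 830 z med 162.7 max 167.3 absy<12  162.9
77 290 z med 160.9 max 167.5 absy<12  162.1
79 301 z med 66.5 max 69.4 absy<12  66.6
81 18 z med 63.3 max 67.9 absy<12  64.5
```

View pics/wrist12c.png

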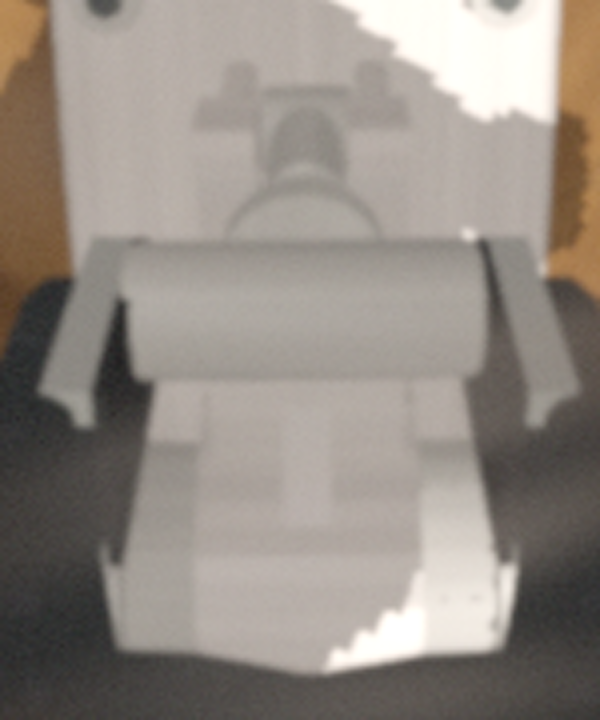

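View pics/scene12c.png

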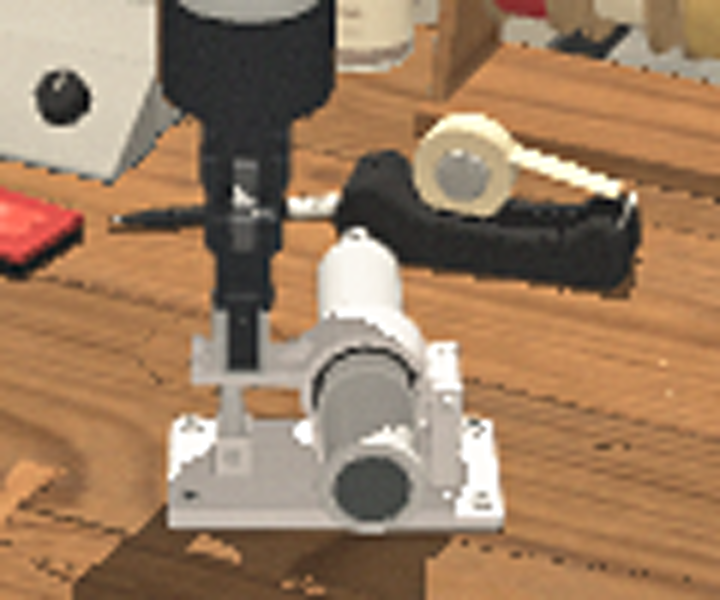

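```bash
python3 - <<'E'
from h import *; from tgt import *
p,d,K,T=load("wrist12")
print("cam",w2s(-T[:3,:3].T@T[:3,3]).round(1))
def fp(P):
    c=s2w(P)@T[:3,:3].T+T[:3,3]; r=np.hypot(c[:,0],c[:,1]); th=np.arctan2(r,c[:,2])
    return np.stack([K[0,2]+K[0,0]*th*c[:,0]/r,K[1,2]+K[1,1]*th*c[:,1]/r],-1)
im=cv2.resize(p[200:380,200:350,::-1],None,fx=4,fy=4,interpolation=cv2.INTER_CUBIC)
def poly(P,col):
    q=((fp(np.array(P,float))-[200,200]+.5)*4).astype(int); cv2.polylines(im,[q.reshape(-1,1,2)],True,col,1)
z=66
for s in(-1,1):
    poly([(46,s*5.5,z),(78,s*5.5,z),(78,s*13,z),(24,s*13,z)],(0,0,255))
    poly([(72,s*5.5,z+3),(78,s*5.5,z+3),(78,s*13,z+3),(72,s*13,z+3)],(0,255,255))
a=np.linspace(0,6.28,40)
poly([(59+10*np.cos(t),10*np.sin(t),z) for t in a],(0,255,0))
poly([(59+10*np.cos(t),10*np.sin(t),z+6) for t in a],(255,255,0))
poly([(-62,-42,10),(88,-42,10),(88,42,10),(-62,42,10)],(255,0,255))
cv2.imwrite("pics/ov12.png",im)
for v0 in range(236,300,3): print(v0,S if 0 else w2s(fworld(d,K,T)[v0,[262,268,276,284,290]]).round(0).astype(int).tolist())
E
```

```text
cam [135.1  -1.4 210. ]
236 [[78, 7, 69], [65, 5, 37], [67, 0, 43], [63, -4, 34], [77, -7, 68]]
239 [[76, 7, 68], [64, 5, 40], [67, 0, 46], [64, -4, 39], [76, -7, 69]]
242 [[75, 7, 69], [65, 5, 45], [66, 0, 49], [64, -4, 44], [75, -7, 70]]
245 [[71, 7, 65], [64, 5, 48], [72, 0, 67], [64, -4, 48], [72, -7, 66]]
248 [[70, 7, 66], [71, 4, 68], [72, 0, 71], [71, -4, 68], [70, -7, 65]]
251 [[70, 7, 69], [72, 4, 72], [71, 0, 71], [71, -4, 71], [69, -7, 67]]
254 [[69, 7, 71], [69, 4, 71], [69, 0, 71], [70, -4, 72], [69, -7, 70]]
257 [[68, 7, 72], [68, 4, 72], [68, 0, 71], [68, -4, 71], [68, -7, 71]]
260 [[67, 7, 72], [66, 4, 71], [69, 0, 77], [70, -4, 78], [70, -6, 78]]
263 [[71, 6, 83], [71, 3, 83], [70, 0, 82], [70, -4, 82], [71, -6, 83]]
266 [[70, 6, 84], [70, 3, 85], [70, 0, 85], [70, -3, 85], [70, -6, 84]]
269 [[69, 6, 85], [70, 3, 87], [70, 0, 86], [69, -3, 85], [69, -6, 86]]
272 [[69, 6, 88], [68, 3, 86], [69, 0, 87], [68, -3, 87], [69, -6, 87]]
275 [[67, 6, 87], [67, 3, 87], [67, 0, 88], [68, -3, 89], [67, -6, 88]]
278 [[66, 6, 88], [66, 3, 88], [66, 0, 88], [66, -3, 88], [66, -6, 88]]
281 [[65, 6, 90], [65, 3, 88], [65, 0, 89], [65, -3, 89], [65, -6, 89]]
284 [[64, 6, 89], [64, 3, 90], [63, 0, 88], [63, -3, 88], [64, -6, 89]]
287 [[62, 6, 89], [62, 3, 89], [62, 0, 90], [62, -3, 89], [62, -6, 89]]
290 [[61, 6, 89], [61, 4, 89], [61, 0, 90], [61, -3, 89], [60, -6, 89]]
293 [[58, 6, 88], [58, 4, 87], [58, 0, 87], [57, -3, 87], [58, -6, 87]]
296 [[41, 8, 64], [42, 5, 65], [42, 0, 65], [42, -4, 65], [42, -7, 65]]
299 [[40, 8, 65], [39, 5, 64], [40, 0, 65], [40, -4, 65], [40, -7, 65]]
```

View pics/ov12.png

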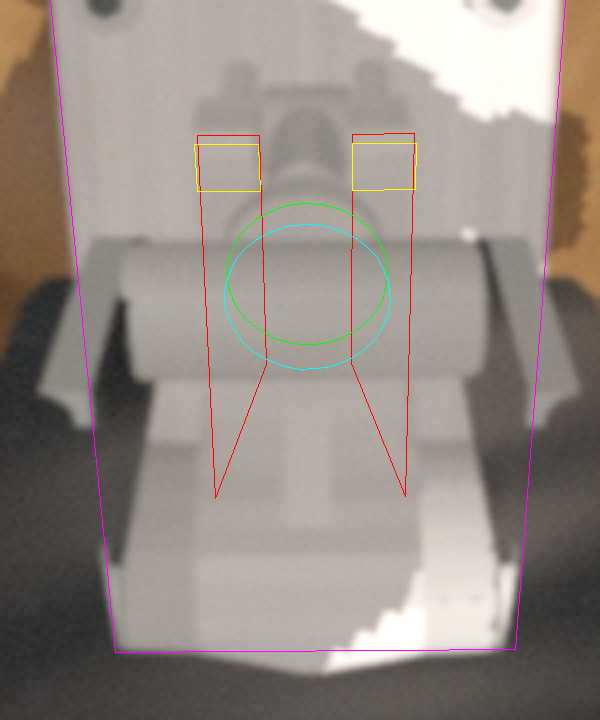

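```bash
python3 - <<'E'
from h import *; from tgt import *
for n in ("wrist12","wrist4"):
    p,d,K,T=load(n); S=w2s(fworld(d,K,T))
    z=S[...,2]; v,u=np.mgrid[:420,:560]
    for uu in (240,250,262,292,302,312):
        col=[(vv,S[vv,uu].round(1).tolist()) for vv in range(120,330) if 5<z[vv,uu]<16 and p[vv,uu].min()>115 and int(p[vv,uu].max())-int(p[vv,uu].min())<50]
        if col: print(n,uu,"first",col[0],"last",col[-1])
p=load("wrist12")[0]; cv2.imwrite("pics/w12full.png",p[100:400,150:420,::-1].repeat(2,0).repeat(2,1))
E
```

```text
Traceback (most recent call last):
  File "tgt.py", line 6, in w2s
    def w2s(p): return Rs.inv().apply(np.asarray(p)-O)*1000
                       ~~~~~~~~~~~~~~^^^^^^^^^^^^^^^^^
  File "scipy/spatial/transform/_rotation.pyx", line 2580, in scipy.spatial.transform._rotation.Rotation.apply
ValueError: Expected input of shape (3,) or (P, 3), got (420, 560, 3).
```

```bash
python3 - <<'E'
from h import *; from tgt import *
for n in ("wrist12","wrist4"):
    p,d,K,T=load(n); S=w2s(fworld(d,K,T).reshape(-1,3)).reshape(420,560,3)
    z=S[...,2]
    for uu in (240,250,262,292,302,312):
        col=[(vv,S[vv,uu].round(1).tolist()) for vv in range(120,330) if 5<z[vv,uu]<16 and p[vv,uu].min()>105 and int(p[vv,uu].max())-int(p[vv,uu].min())<50]
        if col: print(n,uu,"first",col[0],"last",col[-1])
p=load("wrist12")[0]; cv2.imwrite("pics/w12full.png",p[100:400,150:420,::-1].repeat(2,0).repeat(2,1))
E
```

```text
wrist12 240 first (182, [89.8, 23.4, 6.3]) last (309, [-5.7, 28.2, 9.1])
wrist12 250 first (182, [89.9, 16.8, 6.9]) last (302, [0.5, 20.3, 8.7])
wrist12 262 first (182, [89.5, 9.2, 5.7]) last (217, [68.4, 9.3, 13.6])
wrist12 292 first (181, [90.0, -10.1, 5.7]) last (217, [68.9, -9.7, 15.6])
wrist12 302 first (181, [90.0, -16.5, 5.9]) last (259, [35.9, -17.1, 8.8])
wrist12 312 first (181, [90.1, -22.9, 6.7]) last (309, [-6.4, -25.7, 8.6])
wrist4 240 first (183, [89.7, 32.1, 6.2]) last (276, [-0.7, 36.1, 9.8])
wrist4 250 first (199, [75.5, 23.5, 8.0]) last (276, [-0.9, 26.4, 9.3])
wrist4 262 first (199, [75.7, 12.9, 9.3]) last (208, [68.4, 12.9, 12.1])
wrist4 292 first (199, [75.4, -13.4, 8.9]) last (211, [63.9, -13.5, 7.5])
wrist4 302 first (198, [76.0, -22.3, 8.0]) last (275, [-0.4, -23.6, 8.9])
wrist4 312 first (182, [90.0, -31.1, 6.1]) last (272, [2.2, -33.3, 8.1])
```

View pics/w12full.png

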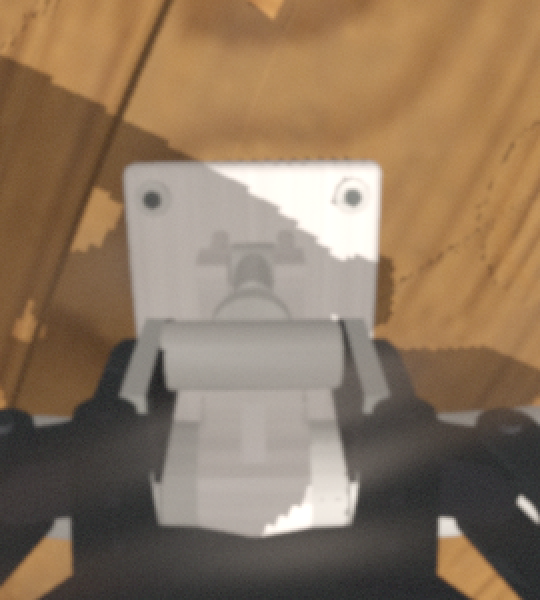

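Call:
servo_tool:
  increments: "0 0 0 -0.1 0 0 3.5; 0 0 0 -0.2 0 0 3.5; 0 0 0 -0.25 0 0 3.5"

```text
time: 13.27
eef_pos: [0.5493, -0.0046, 0.082]
tcp_rot: [0.538, 0.843, 0.0, -0.003]
contact_force: [-11.7, 3.2, -0.7]
opening: 0.45
```

```bash
python3 chk.py 13; python3 bar.py 13 | grep -v None | sed -n 4,14p
```

```text
t 13.27 saddle tcp [55.4  0.2 82. ] F [-11.7   3.2  -0.7] op 0.45 rot err [-0.003 -0.004 -0.01 ] [-0.19  0.21  2.    0.    0.94 -0.63]
F saddle [ 7.9  9.2 -0.7]
L 64.5 theta -0.038
53 3 z med 84.8 max 85.4 absy<12  85.1
55 103 z med 86.3 max 87.2 absy<12  86.4
57 191 z med 88.0 max 88.8 absy<12  88.0
59 245 z med 88.7 max 89.5 absy<12  88.7
61 333 z med 89.1 max 90.1 absy<12  89.1
63 1473 z med 141.9 max 158.2 absy<12  140.8
65 4046 z med 150.7 max 160.3 absy<12  148.1
67 837 z med 85.2 max 88.0 absy<12  85.3
69 795 z med 81.8 max 145.0 absy<12  82.4
71 667 z med 148.2 max 157.0 absy<12  150.4
73 832 z med 163.2 max 167.0 absy<12  163.3
```

Call:
servo_tool:
  increments: "0 0 0 -0.05 0 0 3.5; 0 0 0 -0.05 0 0 4.5; 0 0 0 -0.05 0 0 5.5; 0 0 0 -0.05 0 0 6.3; 0 0 0 -0.05 0 0 6.3; 0 0 0 -0.05 0 0 6.3; 0 0 0 -0.05 0 -2 6.3; 0 0 0 -0.05 0 -5 6.3; 0 0 0 -0.05 0 -8 6.3; 0 0 0 -0.05 0 -8 6.3"

```text
time: 14.2
eef_pos: [0.5553, -0.0072, 0.1681]
tcp_rot: [0.538, 0.843, 0.003, 0.007]
contact_force: [1.6, -1.0, 2.0]
opening: 0.741
```

```bash
python3 chk.py 14; python3 bar.py 14 | head -30
```

```text
t 14.2 saddle tcp [ 50.4  -4.1 168.1] F [ 1.6 -1.   2. ] op 0.741 rot err [ 0.012  0.009 -0.01 ] [-0.2   0.09  1.95  0.    1.09 -0.63]
F saddle [-1.6 -1.   2. ]
L 150.8 theta -0.049
37 80 z med 65.3 max 71.3 absy<12  65.0
39 94 z med 64.9 max 70.2 absy<12  64.6
41 88 z med 65.0 max 68.3 absy<12  64.9
43 89 z med 64.7 max 65.8 absy<12  64.8
45 82 z med 65.0 max 65.8 absy<12  65.0
47 14 z med 65.2 max 66.3 absy<12  65.3
53 9 z med 84.9 max 85.5 absy<12  85.2
55 88 z med 86.5 max 87.6 absy<12  86.5
57 115 z med 88.2 max 89.1 absy<12  88.3
59 292 z med 222.9 max 231.0 absy<12  223.0
61 4273 z med 233.6 max 242.9 absy<12  232.2
63 965 z med 236.1 max 244.4 absy<12  233.8
65 222 z med 87.5 max 89.3 absy<12  87.5
67 321 z med 85.0 max 87.6 absy<12  85.2
69 509 z med 243.5 max 249.9 absy<12  244.9
71 405 z med 247.4 max 250.7 absy<12  247.3
73 44 z med 66.2 max 68.4 absy<12  66.2
75 53 z med 68.6 max 69.5 absy<12  68.6
77 59 z med 68.7 max 69.9 absy<12  68.7
79 105 z med 67.9 max 69.8 absy<12  68.1
81 9 z med 63.1 max 68.5 absy<12  64.0
```

View pics/scene14c.png

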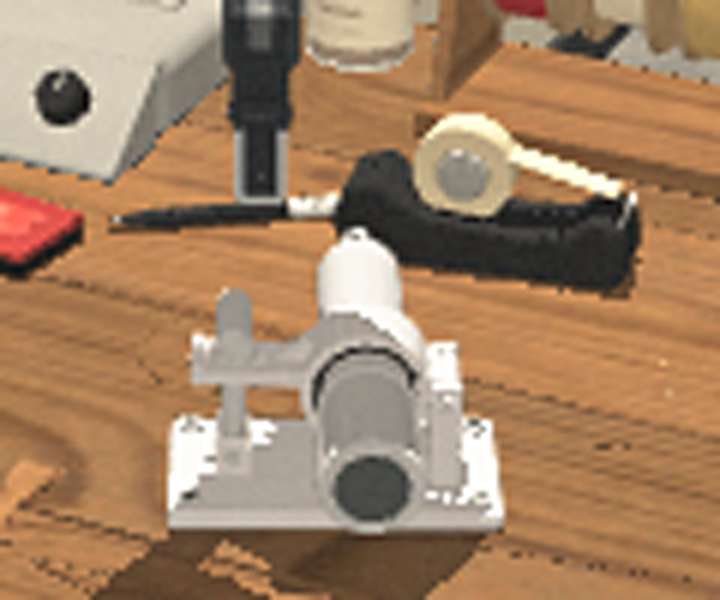

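View pics/wrist14.png

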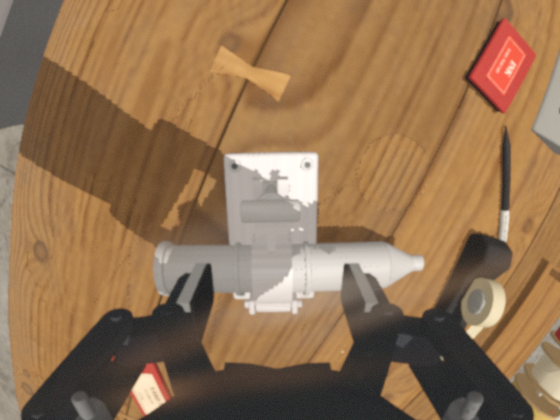

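Call:
servo_tool:
  increments: "0 0 0 0 0 -3 6.3; 0 0 0 0 0 -5 6.3; 0 0 0 0 0 -5 6.3; 0 0 0 0 0 -5 6.3; 0 0 0 0 0 -5 6.3; 0 0 0 0 0 -5 6.3"

```text
time: 14.8
eef_pos: [0.5493, -0.0061, 0.2078]
tcp_rot: [0.538, 0.843, -0.001, -0.002]
contact_force: [0.1, 0.1, 0.5]
opening: 0.74
```

```bash
python3 chk.py 15; python3 -c "
from plant import ctrl
print(ctrl.sign_off())"
```

```text
t 14.8 saddle tcp [ 54.1   0.8 207.8] F [0.1 0.1 0.5] op 0.74 rot err [-0.003 -0.002 -0.01 ] [-0.2   0.05  1.92  0.    1.18 -0.63]
F saddle [-0.  -0.2  0.5]
L 190.3 theta -0.02
the job is handed in; nothing more can be done
None
```

View pics/scene15c.png

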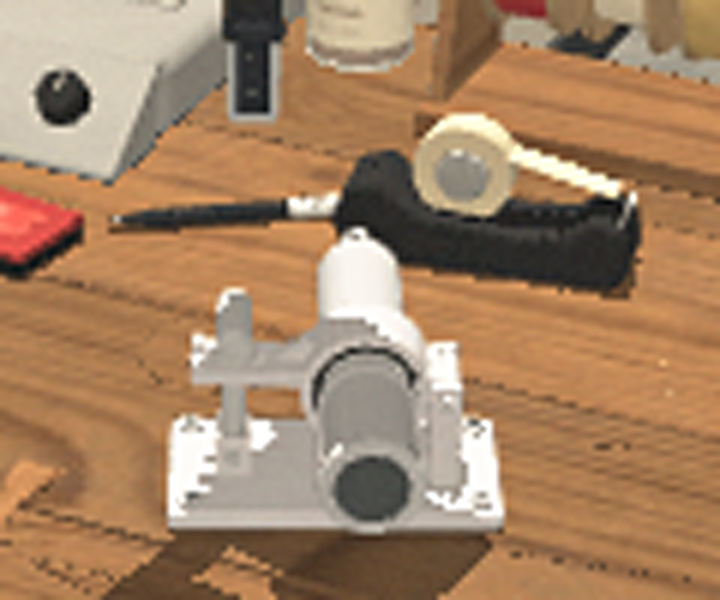

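I closed the clamp and bolted it shut, and handed the job in at about 14.9 s. No verdict was reported.

**Pressing:** I swung the hinged half over the tube and pressed at the lug until the force rose, which showed the tube was home. The push at the lug peaked at about 21 N, more than I meant. By the lever ratio that is roughly 39–50 N on the tube, depending on where the fingertips bore, so it may have come close to or passed the 45 N limit. There is no direct reading of the tube force. I eased off to about 13 N and held that before letting go.

**Bolt:** I pulled the T-handle out about 20 mm, swung the bolt upright and let the head down onto the lug. The bar slipped a few millimetres in the fingers, so the tool position and the camera disagreed: the tool suggested upright, the picture 0.03–0.09 rad. I nudged the bolt upright before letting go.

**Last checks after letting go:**
- **Bolt:** the camera puts it about 0.01 rad from upright. That includes a 1.7 mm shift I applied after seeing the plate edge out of place.
- **Head:** its underside is at about 66 mm and the lug face at about 65.5 mm, so it sits inside the lips. The spring should press it with roughly 6 N, which I worked out rather than measured.
- **Hinged half:** it lies flat over the tube.
- **Robot and things around:** the gripper is open, about 0.2 m up, and feels no contact force. I kept the arm clear of the chocolate bar, ribbon roll and stamp. I did not measure them afterwards.

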